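# Open the amplifier's front gate for service and hold it wide

### The job

Make the amplifier chassis safe and open it up: first press the raised terminal cover down until it clicks shut, then squeeze the two catches on the gate, the one nearer the gate's hinge first and the one nearer the handle second, each until it snaps released. Then take the round post handle and swing the gate out past its detent to wide open (at least 80 degrees), and finish while still holding it there with the fingers, since it springs back if let go. Leave the screwdriver, tub and spool where they are.

Things in the scene. Friction and masses are not known exactly. Their poses are not given: they have to be found in the camera images.
- chassis: Open-topped bare aluminium amplifier chassis, fixed to the bench, 220 (its x) x 160 (its y) x 100 mm high. Origin at the centre of its underside on the bench; z up. Its -y side is closed by the hinged gate. A transformer and board inside stay below 57 mm; the white terminal block under the cover has its top at 58 mm.
- cover (a joint): Hinge of the terminal cover, rad: 0 shut and flat, 0.75 fully raised (starts at 0.55 to 0.75 and springs up). Bistable: springs open above 0.3, is pulled shut below. Pressing takes 2 to 5 N. To shut it push straight down at chassis (35, 41) mm with closed fingers until the tips are 68 mm above the bench.
- cover_press (a point): Point on the upper face of the black terminal cover, on its middle line, 25 mm from the hinge. Its hinge line is parallel to chassis x, through chassis (35, 66) mm, 64 mm above the bench; the -y edge lifts. The cover is a plate 60 (chassis x) x 50 x 4 mm; shut, its upper face lies 68 mm above the bench and spans chassis y from 16 to 66 mm.
- inner_catch (a joint): Squeeze catch nearer the gate's hinge, m: travel of each paddle, 0 engaged (start), 0.007 released. The two paddles are geared together and move towards each other. Bistable: springs back below 0.003, snaps to 0.007 and stays beyond; needs about 6 N at first.
- outer_catch (a joint): Squeeze catch nearer the handle: the same mechanism and values.
- inner_catch_top (a point): Midway between the paddles of the catch nearer the hinge, level with their tops (140 mm above the bench), 40 mm from the hinge axis along the gate; moves with it. Black upright paddles on both sides of the gate plane, 100 to 140 mm high, 24 mm along the gate, 6 mm thick; outer faces 44 mm apart engaged, 30 released. Squeeze them across the gate (chassis y while it is shut).
- outer_catch_top (a point): The same point of the catch nearer the handle, 105 mm from the hinge axis along the gate. In both catches a steel block between the paddles reaches 122 mm above the bench, and a steel base plate under them, 50 mm across the gate, is at 100 mm.
- gate (a joint): Gate hinge, rad: 0 shut (start), grows as it swings out to the chassis -y side, stop at 1.55. Both catches bolt it until released. A spring pulls it shut below 0.5 (1 to 2 N at the handle), a detent draws it to rest at about 1.1, beyond that it springs back towards 1.1 (with about 2 N at the handle from 1.3 to 1.5). Wide open: 1.4 (80 degrees) or more.
- gate_hinge (a point): On the vertical hinge axis of the gate, 100 mm above the bench, at chassis (-100, -83) mm. The gate is a bare aluminium panel 5 mm thick, 16 to 100 mm high, reaching 195 mm from this axis, to chassis +x when shut. Seen from above it opens clockwise: at 1.57 it points along chassis -y.
- handle: Round black upright post handle on top of the gate, diameter 16 mm, 55 mm tall; origin at its foot on its axis, 100 mm above the bench and 175 mm from the hinge axis; its top is at 155 mm. It is a sleeve that turns freely on the gate, so a grip need not turn with the gate.
- screwdriver: Loose screwdriver lying behind (+y side of) the chassis, about 200 mm long, origin under its middle. Leave alone.
- tub: Loose white round tub, diameter 80 mm, 90 mm high, behind the chassis (+y side); origin at the centre of its underside. Leave alone.
- spool: Loose copper spool, diameter 56 mm, 40 mm high, standing behind (+y side of) the chassis; origin at the centre of its underside. Leave alone.

How it is judged:
By the outcome, as a careful person would: the job done as asked, in the order asked, and still so for the second after the job is handed in, while the arm keeps its last pose, push and grip.
It also fails if it takes over 64 s, if anything falls off the work surface, if the arm or the gripper's body presses on something with over 40 N, if the wrist force passes 120 N, or if a joint passes its speed limit or range.

### The arm

A 6-joint arm with a two-finger parallel gripper is mounted at the origin on the work surface. World frame = base frame: x ahead of the robot, y to its left, z up, the work surface at z = 0. Lengths are in mm, angles in degrees, forces in N, time in s.
With the tool pointing down it reaches from about 375 to 825 mm from the base axis. Payload 5.5 kg.
Tool frame: the origin (TCP) lies on the centre line of the jaws, within the pads' length; the fingertips stand 19 mm ahead of it and the grasp point (between the pads) is the TCP; z points along the fingers, x is the direction in which the jaws open and shut, and the axes are right-handed (so a half turn about z gives the same grasp; the last joint's range is limited). The gripper opens to 85 mm and grips with 20 to 120 N. Pads are 22 mm wide; open, the fingers measure 114 mm over their backs; the gripper's body (76 mm by 85 mm) begins 54 mm behind the grasp point. The pads swing forward as they close: fully open they stand 13 mm farther back than shut.
Start: joints at [72.708, 17.962, -2.699, 69.339, 0, 90], TCP at [178.34, 572.878, 250.299] pointing down, gripper open.
Joint ranges: [-152.73, 152.73], [-39.44, 99.34], [-58.76, 71.6], [-118.89, 123.64], [-81.53, 83.1], [-180, 180]. Speed limits (degrees/s): [136.94, 136.94, 172.46, 180, 180, 180].

### API

Orientations are given as [roll, pitch, yaw] about the fixed x, y, z axes, in that order (R = Rz(yaw) Ry(pitch) Rx(roll)).
In Python, from rig import sensors, optics, close_job gives the robot as it stands. The module is installed in compiled form; this text tells all that it offers.
- The arm moves only by the tool apply_moves, never from a script. Its argument "steps" is text: rows parted by semicolons, each of 5 numbers parted by spaces: the shift along the world's x, y, z as a fraction of full scale, then the turn about the world's z as a fraction of full scale, then the closure, from 0 (fully open) to 1 (shut). In form: tx ty tz turn hand; .... A call has 1 to 5 rows; each row is the pose to reach, as a shift and turn from the pose commanded when the call began, turning the shorter way round; what a row does not reach only later rows make up. Full scale, the value 1, is 120 mm for a shift and pi rad for a turn. A row lasts 1/8 s, in which the tool goes at most 62.5 mm and 10.7 degrees, less where a joint would pass 70% of its speed; a pose out of reach is approached as far as the arm can. A call with a number of a shift or a turn outside -1 to 1 is refused whole. A call with a gripper value outside its range is refused whole. The fingers move at their own pace and stop on an object; "newtons" is the grip in N (left out, the last holds). Time passes only in rows, so rows that repeat a pose let the fingers close. It gives the time, the measured TCP pose, the force and the opening at its end, in the units of the state.
- sensors.state(): the state, without advancing time (a new reading comes with each control period).
- optics.grab_frame(name): name is "side" or "top"; returns a dict with "image" (420x560x3 uint8, red, green, blue), "depth" (420x560 float32, mm along the optical axis (not along the pixel's ray), 0 where there is no reading), "intrinsics" (3x3 intrinsics, pixels), "eye" and "rotation" of the camera in the world. Camera axes: x right, y down, z forward; pixel columns grow to the right and rows downward; lengths in mm; the calibration is good to about 2 mm. A picture is of the moment at which its call begins.
- close_job(): hands the job in, once; it reports no verdict.
Trained networks look in a picture, given as the dict that the camera call returned (one of the last four; its "shot" number tells which), for a name from the list of things; names that differ only in an ending like _2 or _b are one class to them, and where a whole thing is asked for, a point or a joint stands for the part that bears it (a point fixed in the world has none). Each returns a list of dicts, best first, with "conf" (0 to 1); they miss things now and then, are a little off and sometimes report something else, mostly with a low value. They report only what shows in the picture. A call takes as long as a camera call.
- optics.boxes_of(picture, label): "rect" ([left, top, right, bottom] in pixels, round what is visible of it).
- optics.landmark_of(picture, label): "location" ([row, column] in pixels: a listed point, or the origin of a listed thing).
The state is a dict: "t": time; "qpos": joint angles; "qvel": joint speeds; "effort": joint torques, N m; "ee_pos": TCP position; "ee_rot": TCP orientation; "wrist_force": force on the tool from outside, world axes, zero at the start; "moment": the same for the moment, N m; "finger_gap": finger opening in mm.
Only numpy, scipy, OpenCV 4.12 (cv2) and the standard library are available. Lean on these libraries where they do the work, as an engineer would, in place of code of your own. Each camera call takes 0.05 s, during which the arm holds its last target. There are 200 camera calls.

## Working session

There is one attempt and no reset: what is moved stays moved. The work goes in short steps, Python scripts to look and compute and a tool call to move; the robot and the scene stay as the last step left them, time stands still between calls to the robot, and variables do not carry over. Pictures are saved under pics/ and viewed, about 8 in all and at most 12, crops included, and the job is handed in when it is done.

Besides the shell and the picture viewer there is one more tool, called after "Emit:" as name(argument=value, ...) on one line, values as JSON. apply_moves: Moves the arm, as the interface text tells. Its arguments: {"type":"object","properties":{"steps":{"type":"string"},"newtons":{"type":"number"}},"required":["steps"]}

```bash
mkdir -p pics; cat > h.py <<'E'
import numpy as np, cv2
from rig import sensors, optics, close_job
def world(f,r,c,z=None):
    K=f["intrinsics"];R=np.array(f["rotation"]);e=np.array(f["eye"])
    d=R@np.linalg.inv(K)@np.array([c,r,1.])
    if z is not None: return e+d*(z-e[2])/d[2]
    dp=f["depth"][int(round(r)),int(round(c))]
    return e+d*dp
def pix(f,p):
    q=np.array(f["rotation"]).T@(np.array(p)-f["eye"]); q=f["intrinsics"]@q; return q[:2]/q[2]
def save(f,n): cv2.imwrite("pics/"+n,cv2.cvtColor(f["image"],cv2.COLOR_RGB2BGR))
E
cat > a.py <<'E'
from h import *
np.set_printoptions(precision=1,suppress=True)
zs=dict(chassis=0,gate_hinge=100,handle=100,inner_catch_top=140,outer_catch_top=140,cover_press=None,tub=0,spool=0,screwdriver=0)
for n in("top","side"):
    f=optics.grab_frame(n); save(f,n+"0.png"); print(n,f["eye"],f["rotation"],f["intrinsics"][0])
    for k,z in zs.items():
        for d in optics.landmark_of(f,k)[:2]:
            r,c=d["location"]; print(k,round(d["conf"],2),[int(r),int(c)],world(f,r,c,z), world(f,r,c))
print(sensors.state())
E
python3 a.py
```

```text
top [474.7 161.7 821.8] [-172.8    0.5  -89.7] [390.4   0.  287.2]Traceback (most recent call last):
  File "a.py", line 8, in <module>
    r,c=d["location"]; print(k,round(d["conf"],2),[int(r),int(c)],world(f,r,c,z), world(f,r,c))
                                                                  ~~~~~^^^^^^^^^
  File "h.py", line 6, in world
    if z is not None: return e+d*(z-e[2])/d[2]
                                          ~^^^
IndexError: invalid index to scalar variable.
```

```bash
sed -i 's/np.array(f\["rotation"\])/Rm(f)/g; 2a from scipy.spatial.transform import Rotation\ndef Rm(f): return Rotation.from_euler("xyz",f["rotation"],degrees=True).as_matrix()' h.py; python3 a.py
```

```text
top [474.7 161.7 821.8] [-172.8    0.5  -89.7] [390.4   0.  287.2]
chassis 0.96 [211, 296] [571.8 149.1   0. ] [571.6 149.2   1.6]
gate_hinge 0.83 [242, 353] [502.9  46.7 100. ] [502.5  48.3 110. ]
handle 0.69 [152, 328] [673.3  90.7 100. ] [666.5  93.1 124.7]
inner_catch_top 0.68 [224, 349] [531.8  59.3 140. ] [533.3  56.6 122. ]
outer_catch_top 0.59 [184, 341] [603.5  72.2 140. ] [606.8  69.9 122.4]
cover_press 0.77 [190, 266] [601.7 207.7  83. ] [601.7 207.7  83. ]
tub 0.8 [211, 212] [570.7 327.6   0. ] [560.3 309.7  88.8]
spool 0.84 [269, 239] [448.2 267.    0. ] [449.5 261.8  40.5]
screwdriver 0.55 [232, 176] [525.9 402.2   0. ] [524.5 395.6  22.6]
side [ 288.3 -337.9  725.4] [-136.6   -0.6  -27.2] [458.2   0.  286. ]
chassis 0.75 [254, 298] [579.9 157.2   0. ] [528.2  69.4 128.7]
gate_hinge 0.9 [281, 291] [504.1  45.2 100. ] [499.8  37.5 112.5]
handle 0.79 [229, 359] [667.4  88.9 100. ] [664.5  85.7 104.8]
handle 0.63 [206, 297] [592.7 191.9 100. ] [595.3 196.4  94.7]
inner_catch_top 0.67 [255, 309] [539.2  52.7 140. ] [592.8 136.1  14.9]
inner_catch_top 0.18 [183, 231] [492.3 
[... 231 characters left out ...]
 186.8 100.4]
tub 0.72 [201, 258] [572.1 330.5   0. ] [553.5 286.6  47.7]
spool 0.88 [239, 219] [453.5 267.1   0. ] [449.4 252.2  17.8]
spool 0.51 [279, 288] [535.  111.4   0. ] [497.1  42.4 111.4]
screwdriver 0.78 [187, 230] [533.7 401.8   0. ] [534.  402.8  -1. ]
screwdriver 0.56 [208, 296] [638.7 273.5  -0. ] [590.2 188.9 100.3]
{'t': 1.1, 'qpos': array([72.7, 18. , -2.7, 69.3, -0. , 90. ]), 'qvel': array([ 0.1,  0. , -0. ,  0. ,  0. , -0.1]), 'effort': array([  0. , -53.9,  34. ,   0. ,   0. ,   0. ]), 'ee_pos': array([178.3, 572.9, 250.3]), 'ee_rot': array([180. ,   0. ,  72.7]), 'wrist_force': array([ 0.5,  0.3, -0.7]), 'moment': array([-0.,  0.,  0.]), 'finger_gap': 85.63720471092032}
```

View pics/top0.png

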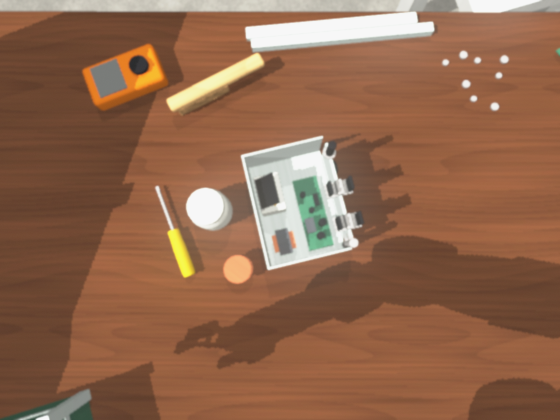

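View pics/side0.png

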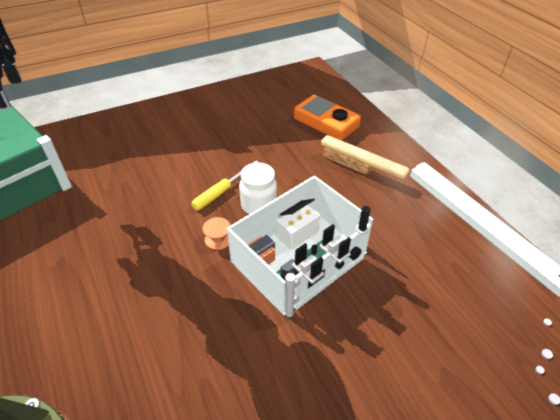

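```bash
cat > b.py <<'E'
from h import *
from scipy.optimize import least_squares
np.set_printoptions(precision=1,suppress=True)
P=[]
for n in("top","side"):
    f=optics.grab_frame(n); v,u=np.mgrid[:420,:560]
    d=f["depth"]; w=(np.stack([u,v,np.ones_like(u)],-1)@np.linalg.inv(f["intrinsics"]).T*d[...,None])@Rm(f).T+f["eye"]
    m=(d>0)&(abs(w[...,2]-99)<4)&(np.hypot(w[...,0]-572,w[...,1]-149)<160)
    P.append(w[m][:,:2]); 
def loc(p,Q): 
    c,s=np.cos(p[2]),np.sin(p[2]); return (Q-p[:2])@np.array([[c,-s],[s,c]])
def res(p,Q):
    q=loc(p,Q); a=np.abs(q[:,0])-108.5; b=q[:,1]-78.5; g=q[:,1]+83
    return np.min(np.abs([a,b,g]),0)
for Q in P+[np.vstack(P)]:
    r=least_squares(res,[572,149,np.radians(14.5)],args=(Q,),loss="soft_l1",f_scale=2,x_scale=[1,1,.01])
    p=r.x;print(len(Q),p[:2],np.degrees(p[2]),np.median(res(p,Q)))
c,s=np.cos(p[2]),np.sin(p[2])
for k,q in dict(hinge=(-100,-83),inner=(-60,-83),outer=(5,-83),handle=(75,-83),press=(35,41)).items():
    print(k,p[:2]+np.array([[c,-s],[s,c]])@q)
E
python3 b.py
```

```text
1147 [580. 151.] 13.464145504372805 1.9548154973959981
1261 [577.1 148.6] 14.109062955976775 1.9716722772263182
2408 [578.4 149.7] 13.797841919811246 2.6111612141282734
hinge [501.1  45.3]
inner [540.   54.8]
outer [603.1  70.3]
handle [671.1  87. ]
press [602.7 197.9]
```

Emit:
apply_moves(steps="1 -0.88 0 0.174 1;1 -0.88 0 0.174 1;1 -0.88 0 0.174 1;1 -0.88 0 0.174 1", newtons=30)

```text
t: 1.7
ee_pos: [300.2, 465.5, 250.5]
ee_rot: [180.0, 0.0, 103.8]
wrist_force: [-0.3, 0.3, -0.2]
finger_gap: 12.5
```

Emit:
apply_moves(steps="1 -0.88 0 0 1;1 -0.88 0 0 1;1 -0.88 0 0 1")

```text
t: 2.08
ee_pos: [419.6, 360.8, 250.4]
ee_rot: [180.0, -0.0, 103.9]
wrist_force: [-0.3, 0.3, 0.2]
finger_gap: 0.3
```

Emit:
apply_moves(steps="1 -0.88 0 0 1;1 -0.88 0 0 1;1 -0.88 0 0 1")

```text
t: 2.45
ee_pos: [540.0, 255.1, 250.2]
ee_rot: [180.0, -0.0, 103.9]
wrist_force: [0.8, 1.1, 0.4]
finger_gap: -0.0
```

Emit:
apply_moves(steps="0.53 -0.48 0 0 1;0.53 -0.48 0 0 1;0.53 -0.48 -0.5 0 1;0.53 -0.48 -0.92 0 1;0.53 -0.48 -0.92 0 1")

```text
t: 3.08
ee_pos: [598.1, 198.4, 135.7]
ee_rot: [-179.5, 0.0, 104.0]
wrist_force: [0.2, 0.1, 0.8]
finger_gap: 0.4
```

```bash
python3 - <<'E'
from h import *
s=sensors.state();print(s["ee_pos"],s["wrist_force"])
f=optics.grab_frame("side"); r=f["image"][140:340,190:400]; cv2.imwrite("pics/s1.png",cv2.resize(r[...,::-1],None,fx=3.5,fy=3))
E
```

```text
[598.13843257 198.38637598 135.72830915] [0.19820314 0.12938199 0.82503739]
```

View pics/s1.png

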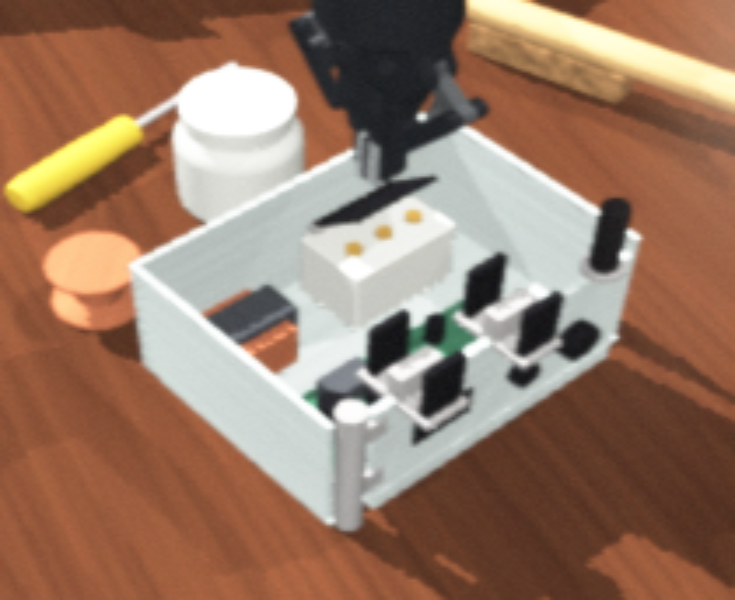

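The closed tips sit over the raised black cover (~(380,185) in the crop), clear of the rim. Next I'll press down.

Emit:
apply_moves(steps="0 0 -0.12 0 1;0 0 -0.22 0 1;0 0 -0.32 0 1;0 0 -0.4 0 1;0 0 -0.44 0 1")

```text
t: 3.75
ee_pos: [601.5, 198.3, 86.7]
ee_rot: [-179.9, 0.0, 104.0]
wrist_force: [-9.8, -4.3, 31.5]
finger_gap: -0.1
```

Emit:
apply_moves(steps="0 0 0 0 1;0 0 -0.01 0 1;0 0 -0.01 0 1")

```text
t: 4.12
ee_pos: [602.0, 198.5, 87.0]
ee_rot: [180.0, -0.0, 104.0]
wrist_force: [-2.6, -0.7, 8.8]
finger_gap: 0.3
```

Emit:
apply_moves(steps="0 0 0.5 0 1;0 0 1 0 1;0 -0.3 1 0 0;-0.3 -0.8 1 0 0;-0.51 -1 1 0 0")

```text
t: 4.75
ee_pos: [539.8, 76.6, 205.7]
ee_rot: [-180.0, 0.0, 104.0]
wrist_force: [-0.3, -0.3, 0.0]
finger_gap: 54.4
```

Emit:
apply_moves(steps="0 -0.2 0 0 0;0 -0.2 0 0 0;0 -0.2 0 0 0")

```text
t: 5.12
ee_pos: [541.1, 55.0, 205.9]
ee_rot: [180.0, -0.0, 104.0]
wrist_force: [-0.2, 0.1, 0.4]
finger_gap: 85.1
```

```bash
python3 - <<'E'
from h import *
np.set_printoptions(precision=1,suppress=True)
s=sensors.state();print(s["ee_pos"],s["finger_gap"])
f=optics.grab_frame("side"); r=f["image"][140:340,190:400]; cv2.imwrite("pics/s2.png",cv2.resize(r[...,::-1],None,fx=3.5,fy=3))
for k in("inner_catch_top","outer_catch_top"):
  for n in ("side","top"):
    g=optics.grab_frame(n)
    for d in optics.landmark_of(g,k)[:2]: print(k,n,round(d["conf"],2),world(g,*d["location"],140))
E
```

```text
[541.1  55.  205.9] 85.1005961937955
inner_catch_top side 0.55 [541.8  57.9 140. ]
inner_catch_top top 0.72 [538.3  57.2 140. ]
outer_catch_top side 0.8 [605.8  73.3 140. ]
outer_catch_top top 0.58 [605.1  71.2 140. ]
```

View pics/s2.png

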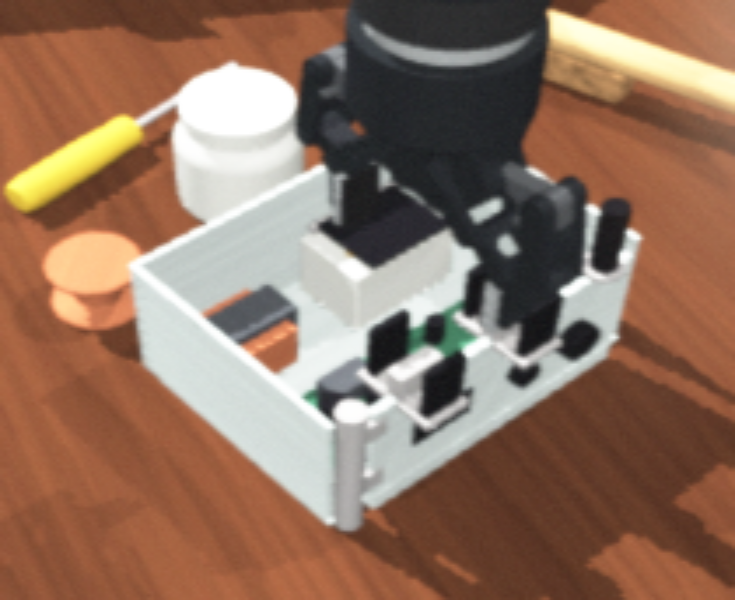

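Cover is shut flat (~(385,235) in the crop), and the open gripper hangs above the gate. Descending onto the inner catch.

Emit:
apply_moves(steps="0 0.012 -0.3 0 0;0 0.012 -0.5 0 0;0 0.012 -0.615 0 0;0 0.012 -0.615 0 0;0 0.012 -0.615 0 0.3")

```text
t: 6.2
ee_pos: [541.5, 56.0, 133.1]
ee_rot: [179.9, 0.0, 104.0]
wrist_force: [-1.0, -0.4, -0.1]
finger_gap: 69.3
```

```bash
python3 - <<'E'
from h import *
s=sensors.state();print(s["ee_pos"],s["finger_gap"],s["wrist_force"])
f=optics.grab_frame("side"); r=f["image"][170:320,230:390]; cv2.imwrite("pics/s3.png",cv2.resize(r[...,::-1],None,fx=4,fy=4))
E
```

```text
[541.46353349  56.00973953 133.06929085] 69.34338360950808 [-1.03819464 -0.38376225 -0.07375504]
```

View pics/s3.png

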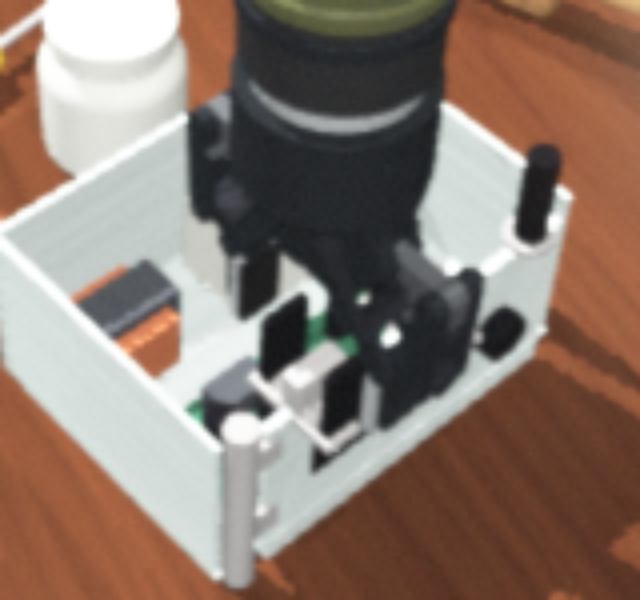

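The fingers straddle the inner catch: the near pad is at ~(380,390), just outside its paddle, and the far pad at ~(255,285). Now I'll squeeze.

Emit:
apply_moves(steps="0 0 0 0 0.45;0 0 0 0 0.55;0 0 0 0 0.62;0 0 0 0 0.7;0 0 0 0 0.7")

```text
t: 6.88
ee_pos: [540.8, 56.1, 132.5]
ee_rot: [180.0, -0.0, 104.0]
wrist_force: [-2.1, 0.8, 5.3]
finger_gap: 27.8
```

Emit:
apply_moves(steps="0 0 0 0 0.7;0 0 0 0 0.7;0 0 0 0 0.7")

```text
t: 7.25
ee_pos: [540.8, 56.1, 132.5]
ee_rot: [180.0, -0.0, 104.0]
wrist_force: [-1.8, 0.4, 5.8]
finger_gap: 28.0
```

Emit:
apply_moves(steps="0 0 0 0 0.3;0 0 0 0 0;0 0 0 0 0;0 0 0.3 0 0;0 0 0.45 0 0")

```text
t: 7.88
ee_pos: [541.4, 55.9, 187.5]
ee_rot: [179.9, 0.0, 104.0]
wrist_force: [0.3, 0.1, -0.6]
finger_gap: 85.4
```

Emit:
apply_moves(steps="0.526 0.131 0 0 0;0.526 0.131 0 0 0;0.526 0.131 -0.25 0 0;0.526 0.131 -0.45 0 0;0.526 0.131 -0.45 0 0.3")

```text
t: 8.5
ee_pos: [601.5, 71.3, 130.0]
ee_rot: [-179.7, -0.0, 104.0]
wrist_force: [0.3, 0.5, 1.3]
finger_gap: 69.8
```

```bash
python3 - <<'E'
from h import *
s=sensors.state();print(s["ee_pos"],s["finger_gap"],s["wrist_force"])
f=optics.grab_frame("side"); r=f["image"][170:320,230:390]; cv2.imwrite("pics/s4.png",cv2.resize(r[...,::-1],None,fx=4,fy=4))
E
```

```text
[601.53088686  71.28487985 130.02744205] 69.76384825471325 [0.27190222 0.54816115 1.26403472]
```

View pics/s4.png

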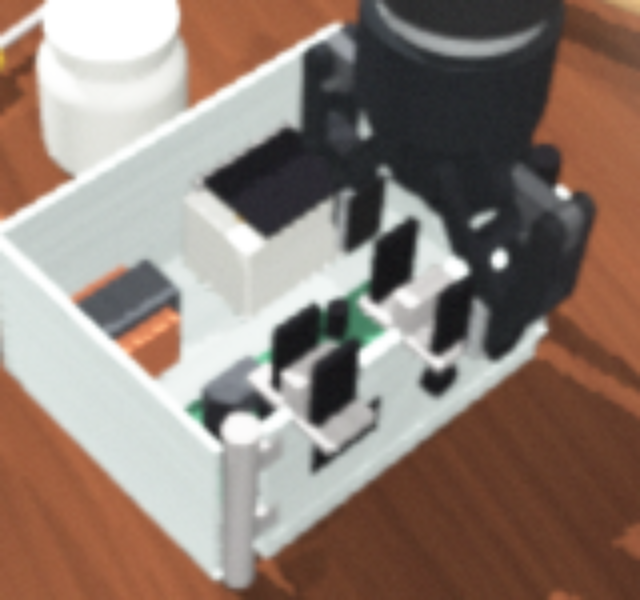

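The inner paddles now stand close together (~(295,345) and (335,380)), so that catch is released and has stayed so. The cover is still shut, and the fingers straddle the outer catch.

Emit:
apply_moves(steps="0 0 0 0 0.45;0 0 0 0 0.55;0 0 0 0 0.62;0 0 0 0 0.7;0 0 0 0 0.7")

```text
t: 9.18
ee_pos: [604.2, 71.9, 133.0]
ee_rot: [179.9, -0.0, 104.0]
wrist_force: [-1.4, 1.1, 6.0]
finger_gap: 28.0
```

Emit:
apply_moves(steps="0 0 0 0 0.7;0 0 0 0 0.7;0 0 0 0 0.7")

```text
t: 9.55
ee_pos: [604.2, 71.9, 133.0]
ee_rot: [179.9, -0.0, 104.0]
wrist_force: [-1.7, 0.9, 5.3]
finger_gap: 27.6
```

Emit:
apply_moves(steps="0 0 0 0 0.3;0 0 0 0 0;0 0 0 0 0;0 0 0.3 0 0;0 0 0.55 0 0")

```text
t: 10.18
ee_pos: [603.7, 71.6, 198.8]
ee_rot: [-180.0, 0.0, 104.0]
wrist_force: [1.2, -0.4, 0.4]
finger_gap: 85.3
```

Emit:
apply_moves(steps="0.563 0.141 0 0 0;0.563 0.141 0 0 0;0.563 0.141 -0.25 0 0;0.563 0.141 -0.51 0 0;0.563 0.141 -0.51 0 0.3")

```text
t: 10.8
ee_pos: [668.6, 88.1, 133.8]
ee_rot: [-179.6, -0.0, 104.0]
wrist_force: [-0.9, -0.7, 0.3]
finger_gap: 69.7
```

```bash
python3 - <<'E'
from h import *
s=sensors.state();print(s["ee_pos"],s["finger_gap"],s["wrist_force"])
f=optics.grab_frame("side"); r=f["image"][170:320,250:410]; cv2.imwrite("pics/s5.png",cv2.resize(r[...,::-1],None,fx=4,fy=4))
E
```

```text
[668.6434227   88.10016475 133.83545426] 69.66485784065104 [-0.94272806 -0.6515948   0.26702007]
```

View pics/s5.png

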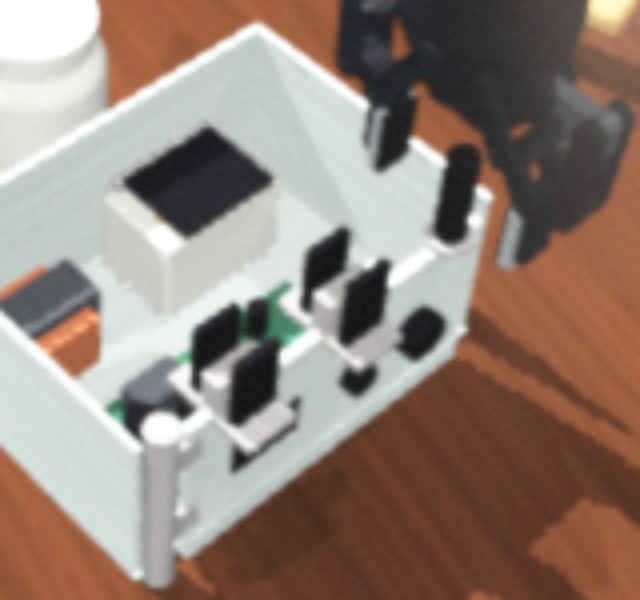

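```bash
python3 - <<'E'
from h import *
np.set_printoptions(precision=1,suppress=True)
for n in("side","top"):
    f=optics.grab_frame(n)
    for k in("handle",):
        for d in optics.landmark_of(f,k)[:1]: print(n,d,world(f,*d["location"],100))
        for d in optics.boxes_of(f,k)[:1]: print(d)
    for z,x in((100,671.5),(155,671.5)): print("fit",pix(f,[x,88.5,z]))
print(sensors.state()["ee_pos"])
E
```

```text
side {'location': [227.7, 360.9], 'conf': 0.79} [672.1  92.6 100. ]
{'rect': [356.7, 205.0, 370.9, 235.0], 'conf': 0.84}
fit [361.9 229.3]
fit [366.  208.3]
top {'location': [150.7, 328.4], 'conf': 0.62} [675.9  90.7 100. ]
{'rect': [322.9, 145.6, 335.3, 161.4], 'conf': 0.52}
fit [329.6 152.9]
fit [332.7 144.6]
[672.2  88.6 138.4]
```

Both catches are released (paddle pairs at ~(235,355) and (345,285)). The post at ~(457,190) stands between the pads, so I'll close on it.

Emit:
apply_moves(steps="0.012 0.017 0 0 0.5;0.012 0.017 0 0 0.7;0.012 0.017 0 0 0.9;0.012 0.017 0 0 0.9;0.012 0.017 0 0 0.9", newtons=50)

```text
t: 11.78
ee_pos: [673.3, 89.6, 137.3]
ee_rot: [180.0, 0.1, 104.0]
wrist_force: [1.3, -5.8, 3.2]
finger_gap: 14.3
```

Emit:
apply_moves(steps="0 0 0 0 0.9;0 0 0 0 0.9")

```text
t: 12.02
ee_pos: [673.3, 89.6, 137.2]
ee_rot: [180.0, 0.1, 104.0]
wrist_force: [1.1, -6.0, 2.2]
finger_gap: 14.6
```

```bash
python3 - <<'E'
import numpy as np
h=np.array([673-169.8,90.5-42.4])
p0=h+175*np.array([np.cos(np.radians(14)),np.sin(np.radians(14))])
for d in range(0,88,7):
    a=np.radians(14-d);p=h+175*np.array([np.cos(a),np.sin(a)]);print(d,p.round(1),((p-p0)/120).round(3),round(-d/180,3))
E
```

```text
0 [673.   90.4] [0. 0.] 0.0
7 [676.9  69.4] [ 0.032 -0.175] -0.039
14 [678.2  48.1] [ 0.043 -0.353] -0.078
21 [676.9  26.8] [ 0.032 -0.531] -0.117
28 [673.    5.8] [ 0.    -0.706] -0.156
35 [666.6 -14.6] [-0.054 -0.875] -0.194
42 [657.7 -34.1] [-0.127 -1.037] -0.233
49 [646.6 -52.3] [-0.22  -1.189] -0.272
56 [633.3 -69. ] [-0.331 -1.329] -0.311
63 [618. -84.] [-0.458 -1.453] -0.35
70 [601.1 -97. ] [-0.6   -1.562] -0.389
77 [ 582.6 -107.8] [-0.753 -1.652] -0.428
84 [ 563.1 -116.3] [-0.916 -1.723] -0.467
```

Emit:
apply_moves(steps="0.032 -0.18 0 -0.039 0.9;0.043 -0.358 0 -0.078 0.9;0.032 -0.536 0 -0.117 0.9;0 -0.71 0 -0.156 0.9;-0.054 -0.88 0 -0.194 0.9")

```text
t: 12.65
ee_pos: [667.4, -15.0, 137.3]
ee_rot: [179.9, -0.1, 68.9]
wrist_force: [1.1, -1.4, 1.8]
finger_gap: 14.7
```

Emit:
apply_moves(steps="-0.073 -0.162 0 -0.039 0.9;-0.166 -0.314 0 -0.078 0.9;-0.277 -0.454 0 -0.117 0.9;-0.404 -0.578 0 -0.156 0.9;-0.546 -0.687 0 -0.195 0.9")

```text
t: 13.28
ee_pos: [602.1, -98.5, 137.3]
ee_rot: [179.9, -0.1, 33.8]
wrist_force: [4.6, -3.3, -0.4]
finger_gap: 14.8
```

Emit:
apply_moves(steps="-0.153 -0.09 0 -0.039 0.9;-0.316 -0.161 0 -0.078 0.9;-0.35 -0.174 0 -0.078 0.9;-0.35 -0.174 0 -0.078 0.9;-0.35 -0.174 0 -0.078 0.9")

```text
t: 13.9
ee_pos: [560.4, -119.5, 137.3]
ee_rot: [179.8, -0.1, 19.9]
wrist_force: [3.7, -6.5, -2.0]
finger_gap: 14.9
```

```bash
python3 - <<'E'
from h import *
np.set_printoptions(precision=1,suppress=True)
s=sensors.state();print(s["ee_pos"],s["finger_gap"],s["wrist_force"],s["qpos"])
h=np.array([503.2,48.1]);d=s["ee_pos"][:2]-h;print(np.hypot(*d),14-np.degrees(np.arctan2(d[1],d[0])))
f=optics.grab_frame("side"); save(f,"s6.png")
E
```

```text
[ 560.4 -119.5  137.3] 14.897818428662013 [ 3.7 -6.5 -2. ] [-12.   18.9 -16.7  54.2  -0.1  58.1]
177.1131270072228 85.16948258352353
```

View pics/s6.png

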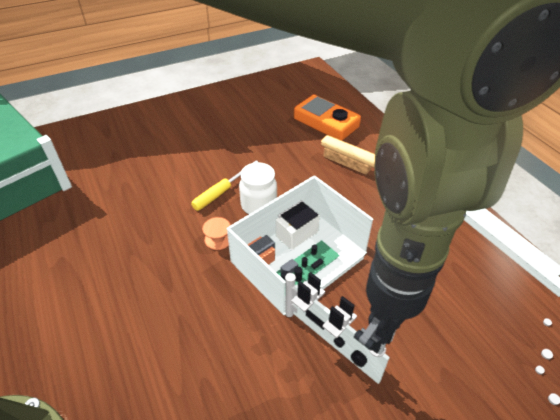

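The gate stands wide open with the post still between the fingers. The loose items haven't moved. I'll do one independent angle check from depth.

```bash
python3 - <<'E'
from h import *
np.set_printoptions(precision=1,suppress=True)
for n in("side","top"):
    f=optics.grab_frame(n); v,u=np.mgrid[:420,:560]; d=f["depth"]
    w=(np.stack([u,v,np.ones_like(u)],-1)@np.linalg.inv(f["intrinsics"]).T*d[...,None])@Rm(f).T+f["eye"]
    # panel points in a strip round the expected line
    h=np.array([503.2,48.1]);a=np.radians(14-85);t=np.array([np.cos(a),np.sin(a)]);q=w[...,:2]-h
    s=q@t;e=q@np.array([-t[1],t[0]])
    m=(d>0)&(w[...,2]>25)&(w[...,2]<97)&(s>25)&(s<150)&(abs(e)<12)
    vx,vy,_,_=cv2.fitLine(w[m][:,:2].astype(np.float32),cv2.DIST_HUBER,0,.01,.01).ravel()
    g=np.degrees(np.arctan(vy/vx));print(n,m.sum(),"gate dir",g,"open",14-g)
    for k in("inner_catch_top","outer_catch_top","gate_hinge","tub","spool"):
        for x in optics.landmark_of(f,k)[:1]: print(k,round(x["conf"],2),world(f,*x["location"],{"gate_hinge":100,"tub":0,"spool":0}.get(k,140)))
E
```

```text
side 964 gate dir -70.53787 open 84.53787
inner_catch_top 0.7 [518.3   4.9 140. ]
outer_catch_top 0.68 [536.2 -51.1 140. ]
gate_hinge 0.59 [497.9  47.4 100. ]
tub 0.65 [566.2 318.8   0. ]
spool 0.65 [451.1 263.2   0. ]
top 69 gate dir -78.61233 open 92.61233
inner_catch_top 0.68 [512.    8.9 140. ]
outer_catch_top 0.75 [539.7 -55.2 140. ]
gate_hinge 0.94 [498.3  47.5 100. ]
spool 0.73 [450.6 268.9   0. ]
```

```bash
python3 -c "
from rig import close_job
print(close_job())"
```

```text
the job is handed in; nothing more can be done
None
```

I shut the terminal cover, released the inner catch and then the outer one, and swung the gate open by the post handle. I handed the job in at about 14 s, still gripping the handle.

- **Cover:** the fingertips reached 68 mm, and later pictures show it lying flat and shut.
- **Catches:** the finger opening came down to about 28 mm on each, and both pairs of paddles stayed together afterwards.
- **Gate angle:** about 85° from the tool position and 84.5° from a fit to the side camera's depth. The top camera's fit gave 92.6°, past the gate's stop at about 89°. It rested on only 69 points and I discounted it.
- **Grip:** the finger opening was 14.9 mm on the 16 mm post at the end, with about 8 N at the wrist.
- **Loose items:** the screwdriver, tub and spool look unmoved in the last picture. The network placed the tub about 9 to 12 mm from its first estimates. I took that as noise, because the arm's path stayed clear of the tub and the tub looks unmoved.

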